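# Fit a snap ring over a sprung hub and hold it spread at its groove

### The job

Push the red-gripped lever of the spring compressor down until its spring bolt snaps over it and holds it, so that the brass sleeve uncovers the groove in the steel axle stub, and take your hand off the lever. Then squeeze the red handles of the snap-ring pliers in the tool stand fully to spread the ring on their tips, lift pliers and ring out of the stand, and lower the spread ring level over the axle stub, without forcing it, until it lies at the groove just above the sleeve. Finish holding it there: keep the pliers squeezed and in hand, the ring still spread around the groove, and leave the other things on the bench alone.

Things in the scene. Friction and masses are not known exactly. Their poses are not given: they have to be found in the camera images.
- compressor: Spring compressor fixed to the bench: blue base plate 112 x 200 mm, 12 mm high; origin on the hub's axis at bench height, z up. A forked lever runs along its y axis: pivot in a grey post at y +80 mm, 55 mm high; red grip 22 mm thick at y -80 to -130 mm. A latch housing 71 mm high with a steel spring bolt stands at x +28 to +52 mm, y -47 to -73 mm.
- groove (a point): On the axis of the upright steel axle stub (25 mm diameter), at mid height of its 5 mm wide groove, 81 mm above the bench; z up. The stub's top is 16 mm above this point, its last 4 mm tapering to 19 mm. The top of the brass sleeve (35 mm diameter) on the stub stands 9.5 mm above this point at the start and 2.5 mm below it once the lever is latched.
- press_lever (a joint): Lever angle, rad: 0 raised (start), grows as the grip is pressed down; 0.15 where the spring bolt holds it, 0.19 hard stop. Pressing takes up to about 15 N at the grip. The bolt snaps over only after about 0.16, so press nearly to the stop (0.175 to 0.19). Let go, it stays near 0.15 if latched, else springs back to 0.
- lever_grip (a point): Point on top of the lever's red grip to press on, midway along the grip, 105 mm from the hub's axis and 185 mm from the lever's pivot. It moves with the lever: 93 mm above the bench at the start, 66 mm when latched, 59 mm at the stop.
- tool_stand: Tool stand fixed to the bench: grey base 92 x 84 x 10 mm, a black rest block 26 mm high on its -x side that carries the ring, and an upright slotted aluminium plate 60 mm wide, 116 mm high at x +7.5 to +12.5 mm, with a ledge under the pivots. Origin under the middle of the pliers, at bench height; z up.
- pliers: Snap-ring pliers, 0.21 kg, upright in the stand, tips down; stand's x, y, yaw. Origin between the two pivots, 97.5 mm above the bench; x square to the pliers' flat, away from the ring; y from handle to handle; z up. Tips reach 76 mm below the origin, handles 96 mm above (red flats 29 to 93 mm). A lug behind the pivots hangs in the plate's open slot: lift straight up 40 mm or more to free it.
- pliers_grip (a point): Where to grip the pliers: midway between the red handles, 75 mm above the pliers' origin (172 mm above the bench in the stand). At rest the handles flare and are 58 mm over their outsides here (65 mm at their tops); fully squeezed they are parallel, 28 mm over their outsides. Handles are 13 mm wide in x.
- jaw_left (a joint): Squeeze of the pliers, rad: 0 at rest, 0.2 fully squeezed (a stop ends it). Squeezing the handles opens the tips. About 14 N on the handles reaches the stop; more grip does no harm (40 to 60 N suits). Springs open the handles when let go.
- snap_ring: Steel snap ring, 3 mm thick, 22 mm bore relaxed, with two ears along its +x whose eyes sit on the pliers' pin tips. Lies level, 27.5 mm above the bench at the start. Origin at mid thickness, in the middle of the opening when spread; z up. Spread, it clears a 28 mm round bar centred here. On squeezed pliers it lies 20 mm to the -x side of the pliers' origin and 70 mm below it.
- ring_left (a joint): Opening of the ring's left half, rad: 0 relaxed, about 0.36 with the pliers fully squeezed.
- ring_right (a joint): Opening of the ring's right half, rad: 0 relaxed, about 0.36 with the pliers fully squeezed.
- caliper: Digital caliper lying on the bench, 72 x 230 x 14 mm: leave it alone.
- parts_bin: Small blue open bin with brass parts, 66 x 95 x 45 mm: leave it alone.
- hex_key: Black hex key, 36 x 94 x 8 mm: leave it alone.
- dial_gauge: Round dial gauge with a brass stem, 91 x 62 x 23 mm: leave it alone.
There are look-alikes about, which are no part of the job. Of the things that look like the tool_stand, take the one that is farthest to the robot's right at the start.

How it is judged:
By the outcome, as a careful person would: the job done as asked, in the order asked, and still so for the second after the job is handed in, while the arm keeps its last pose, push and grip.
It also fails if it takes over 54 s, if anything falls off the work surface, if the arm or the gripper's body presses on something with over 40 N, if the wrist force passes 120 N, or if a joint passes its speed limit or range.

### The arm

A 6-joint arm with a two-finger parallel gripper is mounted at the origin on a cart in front of the work surface, level with it; the furniture and walls round the work are solid. World frame = base frame: x ahead of the robot, y to its left, z up, the work surface at z = 0. Lengths are in mm, angles in degrees, forces in N, time in s.
With the tool pointing down it reaches from about 300 to 850 mm from the base axis. Payload 4.2 kg.
Tool frame: the origin (TCP) lies midway between the tips of the shut fingers; the grasp point (between the pads) lies 19 mm behind it; z points along the fingers, y is the line along which they close (so a half turn about z gives the same grasp; the last joint's range is limited). The gripper opens to 91 mm and grips with 3 to 60 N. Pads are 32 mm wide; open, the fingers measure 118 mm over their backs; the gripper's body (76 mm by 178 mm) begins 60 mm behind the grasp point.
Start: joints at [-64.458, 18.312, 89.639, -0, 72.044, -1.146], TCP at [258.26, -513.756, 213.976] pointing down, gripper open.
Joint ranges: [-177.97, 177.97], [-48.28, 115.42], [12.27, 149.76], [-77.06, 257.06], [2.81, 150.46], [-146.56, 146.56]. Speed limits (degrees/s): [147.25, 147.25, 180, 180, 180, 180].

### API

Orientations are given as [roll, pitch, yaw] about the fixed x, y, z axes, in that order (R = Rz(yaw) Ry(pitch) Rx(roll)).
In Python, from workcell import env gives the robot as it stands.
- The arm moves only by the shell command python3 -m jog 'ROWS' [FORCE]. ROWS is a JSON object of lists of equal length, an entry for each row: "jaw": the finger opening in mm, from 0 to 91.2; "slide": the shift along the tool's x, y, z in units of 30 mm (1.0 is 30 mm), a list of three; "spin": the turn about the tool's z in units of 8 degrees (1.0 is 8 degrees). In form: {"jaw": [jaw, ...], "slide": [[dx, dy, dz], ...], "spin": [spin, ...]}. A call has 1 to 10 rows; each row shifts and turns the commanded pose from where the row before left it, along the tool's axes as they then stand; what a row does not reach is not made up. A row lasts 1/10 s, in which the tool goes at most 50 mm and 8.59 degrees, less where a joint would pass 70% of its speed; a pose out of reach is approached as far as the arm can. A call is refused whole if a number of a shift passes 1 or a number of a turn 1, either way. A call with a gripper value outside its range is refused whole. The fingers move at their own pace and stop on an object; FORCE is the grip in N (left out, the last holds). Time passes only in rows, so rows that do not move let the fingers close. It gives the time, the measured TCP pose, the force, the opening and the grip force at its end, in the units of the state.
- env.state(): the state, without advancing time (a new reading comes with each control period).
- env.grab_frame(name): name is "side" or "top" or "wrist"; returns the picture (384x512x3 uint8, red, green, blue); there is no depth.
- env.camera_model(name): a dict with "fx", "fy", "cx", "cy" (pixels), "camera_from_world" (4x4, takes a point from world to camera coordinates). Camera axes: x right, y up, looking along -z (the intrinsics and any distortion apply to the point x, -y, -z); pixel columns grow to the right and rows downward; lengths in mm; the calibration is good to about 2 mm. A picture is of the moment at which its call begins: read the wrist's pose just before it. camera_model takes no time and is no camera call; for the wrist camera it gives the pose at the moment of the call.
- env.job_done(): hands the job in; it is judged then, once.
The state is a dict: "time_s": time; "qpos": joint angles; "qvel": joint speeds; "effort": joint torques, N m; "ee_pos": TCP position; "ee_rot": TCP orientation; "force": force on the tool from outside, world axes, zero at the start; "torque": the same for the moment, N m; "gripper_width": finger opening in mm; "gripper_force": force on a finger pad.
Only numpy, scipy, OpenCV 4.12 (cv2) and the standard library are available. Lean on these libraries where they do the work, as an engineer would, in place of code of your own. Each camera call takes 0.05 s, during which the arm holds its last target. There are 200 camera calls.

## Working session

There is one attempt and no reset: what is moved stays moved. The work goes in short steps, Python scripts to look and compute and a shell command to move; the robot and the scene stay as the last step left them, time stands still between calls to the robot, and variables do not carry over. Pictures are saved under pics/ and viewed, at most 12 in all, crops included, and the job is handed in when it is done.

```bash
ls; mkdir -p pics; cat > h.py <<'E'
import numpy as np, cv2
from workcell import env
def grab(n,f):
    im=env.grab_frame(n); cv2.imwrite('pics/'+f,im[:,:,::-1]); return im
def ray(m,u,v):
    T=np.array(m['camera_from_world']); R=T[:3,:3]; o=-R.T@T[:3,3]
    d=R.T@np.array([(u-m['cx'])/m['fx'],-(v-m['cy'])/m['fy'],-1]); return o,d/np.linalg.norm(d)
def plane(m,u,v,z):
    o,d=ray(m,u,v); return o+d*(z-o[2])/d[2]
def tri(a,b):
    A=0;B=0
    for o,d in (a,b):
        P=np.eye(3)-np.outer(d,d); A=A+P; B=B+P@o
    x=np.linalg.solve(A,B); return x,[np.linalg.norm((np.eye(3)-np.outer(d,d))@(x-o)) for o,d in (a,b)]
def proj(m,p):
    c=np.array(m['camera_from_world'])@np.append(p,1); return m['fx']*c[0]/-c[2]+m['cx'], m['cy']-m['fy']*c[1]/-c[2]
E
python3 - <<'E'
from h import *
s=env.state();print({k:np.round(v,2) for k,v in s.items()})
ims=[grab(n,n+'0.png') for n in('top','side','wrist')]
cv2.imwrite('pics/ts0.png',cv2.resize(np.vstack(ims[:2])[:,:,::-1],(400,600)) )
for n in('top','side','wrist'):
    m=env.camera_model(n);print(n,{k:np.round(v,3).tolist() for k,v in m.items()})
E
```

```text
pics
{'time_s': np.float64(0.0), 'qpos': array([-64.46,  18.35,  89.71,  -0.  ,  72.04,  -1.14]), 'qvel': array([-0.02, -0.03, -0.  ,  0.04, -0.04,  0.07]), 'effort': array([ -0.  , -41.25, -23.2 ,   0.07,   0.05,  -0.  ]), 'ee_pos': array([ 258.02, -513.29,  213.1 ]), 'ee_rot': array([-179.9 ,   -0.  ,   26.69]), 'force': array([-0.25,  0.21,  0.31]), 'torque': array([ 0.03, -0.02, -0.02]), 'gripper_force': np.float64(0.0), 'gripper_width': np.float64(91.55)}
top {'fx': 424.697, 'fy': 424.697, 'cx': 257.409, 'cy': 183.548, 'camera_from_world': [[-0.004, -1.0, -0.002, 128.283], [0.994, -0.004, 0.107, -530.949], [-0.107, -0.001, 0.994, -1756.073], [0.0, 0.0, 0.0, 1.0]]}
side {'fx': 362.667, 'fy': 362.667, 'cx': 253.997, 'cy': 192.371, 'camera_from_world': [[-0.8, -0.6, -0.003, 505.618], [0.343, -0.46, 0.819, -225.056], [-0.493, 0.654, 0.574, -1328.059], [0.0, 0.0, 0.0, 1.0]]}
wrist {'fx': 333.657, 'fy': 333.657, 'cx': 256.808, 'cy': 192.143, 'camera_from_world': [[0.448, -0.894, -0.001, -574.146], [0.864, 0.434, -0.257, 28.527], [0.23, 0.114, 0.966, -389.357], [0.0, 0.0, 0.0, 1.0]]}
```

View pics/top0.png

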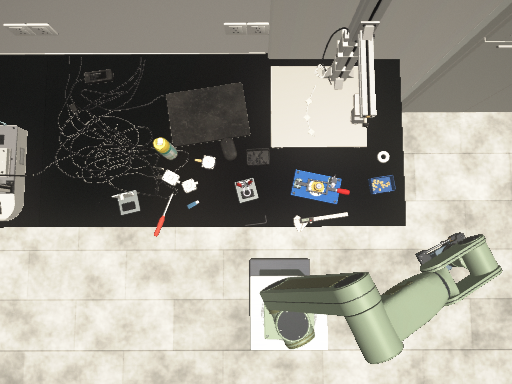

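View pics/side0.png

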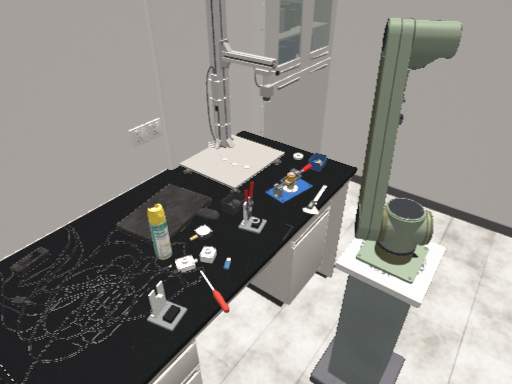

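The top view shows the compressor at about (316,187) with its red grip at (344,191). There are two stand look-alikes: (246,190), which has red-handled pliers, and (128,203), which is pale and further left. The robot's right is image right, so I choose (246,190). The side view agrees, with red handles at (250,192).

```bash
cat >> h.py <<'E'
def red(im):
    h=cv2.cvtColor(im,cv2.COLOR_RGB2HSV); return (((h[...,0]<8)|(h[...,0]>172))&(h[...,1]>150)&(h[...,2]>60)).astype(np.uint8)
def blobs(mask,mn=15):
    n,_,st,c=cv2.connectedComponentsWithStats(mask); return [(np.round(c[i],1).tolist(),st[i].tolist()) for i in range(1,n) if st[i][4]>=mn]
E
python3 - <<'E'
from h import *
mt=env.camera_model('top');ms=env.camera_model('side')
t=cv2.imread('pics/top0.png')[:,:,::-1];s=cv2.imread('pics/side0.png')[:,:,::-1]
for im,m in((t,mt),(s,ms)):
    for b in blobs(red(im),6): print(b,plane(m,*b[0],80).round())
print(plane(mt,246,190,0).round(),plane(mt,316,187,60).round(),plane(mt,344,191,90).round())
# blue plate
h=cv2.cvtColor(np.ascontiguousarray(t),cv2.COLOR_RGB2HSV);mk=((h[...,0]>100)&(h[...,0]<125)&(h[...,1]>150)&(h[...,2]>60)).astype(np.uint8)
mk=cv2.morphologyEx(mk,cv2.MORPH_CLOSE,np.ones((9,9)))
for b in blobs(mk,100):print('blue',b)
c=max(cv2.findContours(mk,0,2)[0],key=cv2.contourArea)
for p in cv2.boxPoints(cv2.minAreaRect(c)):print(p,plane(mt,*p,12).round())
cr=t[150:230,215:395][:,:,::-1];cv2.imwrite('pics/c1.png',cv2.resize(cr,None,fx=4.4,fy=4.4,interpolation=2))
E
```

```text
([249.4, 181.7], [248, 181, 4, 3, 7]) [534. 159.  80.]
([238.5, 184.4], [237, 183, 4, 4, 11]) [523. 203.  80.]
([343.5, 191.2], [337, 188, 13, 7, 61]) [ 493. -224.   80.]
([159.2, 225.0], [154, 216, 11, 20, 93]) [359. 524.  80.]
([306.7, 167.0], [302, 164, 10, 8, 45]) [ 499. -230.   80.]
([249.1, 190.9], [244, 181, 10, 21, 96]) [595.  83.  80.]
([220.2, 300.3], [212, 290, 17, 22, 167]) [321. 579.  80.]
[507. 175.   0.] [ 513. -115.   60.] [ 493. -224.   90.]
blue ([316.2, 186.4], [291, 170, 50, 34, 915])
[290.53845 194.30768] [487. -14.  12.]
[295.53845 169.30768] [594. -36.  12.]
[341.30768 178.46152] [ 554. -230.   12.]
[336.30768 203.46152] [ 447. -206.   12.]
```

View pics/c1.png

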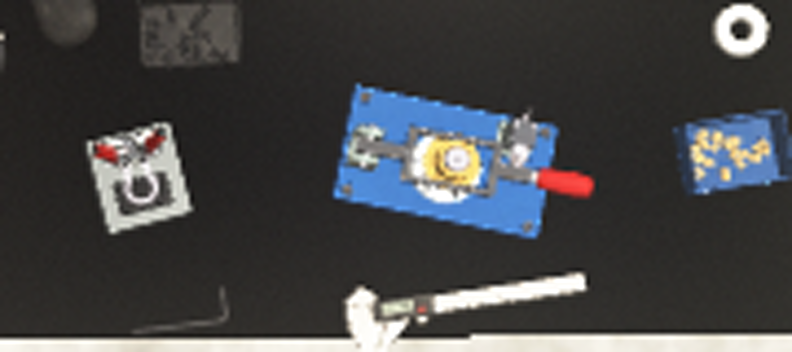

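The close crop confirms it. The chosen stand is at crop (140,180), with red handles at (105,153) and (155,140) and the ring at (140,187). The compressor has its hub at (457,158), grip at (565,184) and latch at (522,135).

```bash
cat >> h.py <<'E'
from scipy.spatial.transform import Rotation as Ro
def pose():
    s=env.state(); return np.array(s['ee_pos']),Ro.from_euler('xyz',s['ee_rot'],degrees=True).as_matrix(),s
def units(target,yaw=None):
    p,R,s=pose(); d=R.T@(np.array(target)-p)
    print('pose',p.round(1),np.round(s['ee_rot'],2),'t',s['time_s'],'slide units',(d/30).round(2),'len',np.linalg.norm(d).round(), 'spin units',None if yaw is None else round((s['ee_rot'][2]-yaw)/8,2))
E
python3 - <<'E'
from h import *
p,R,s=pose();m=env.camera_model('wrist');T=np.array(m['camera_from_world']);o=-T[:3,:3].T@T[:3,3]
print('cam in tool',R.T@(o-p),'fwd',R.T@T[:3,:3].T@[0,0,-1],'right',R.T@T[:3,:3].T@[1,0,0])
print(plane(env.camera_model('top'),318.9,185.9,97).round())
units([440,-170,260],0);units([440,-170,260],-11.6)
E
```

```text
cam in tool [  72.05928425   -0.27271017 -169.71931035] fwd [-2.57031085e-01  1.44989775e-04  9.66403125e-01] right [-7.43116117e-04  9.99999663e-01 -3.47674443e-04]
[ 514. -122.   97.]
pose [ 258.1 -513.4  213.3] [-179.92   -0.     26.69] t 0.15 slide units [10.56 -7.51 -1.55] len 391.0 spin units 3.34
pose [ 258.1 -513.4  213.3] [-179.92   -0.     26.69] t 0.15 slide units [10.56 -7.51 -1.55] len 391.0 spin units 4.79
```

```bash
python3 -m jog '{"jaw":[0,0,0,0,0,0,0,0,0,0],"slide":[[0.7,-0.5,-0.2],[1,-0.7,-0.2],[1,-0.7,-0.2],[1,-0.7,-0.2],[1,-0.7,-0.2],[1,-0.7,-0.2],[1,-0.7,-0.2],[1,-0.7,-0.1],[1,-0.7,0],[0.9,-0.7,0]],"spin":[0,0,0,0,0,0,0,0,0,0]}' 20
python3 -m jog '{"jaw":[0,0,0,0,0],"slide":[[0.7,-0.5,0],[0.3,-0.2,0],[0,0,0],[0,0,0],[0,0,0]],"spin":[0,0.75,0.75,0,0]}'
python3 - <<'E'
from h import *
units([440,-170,260],14.6)
im=grab('wrist','w1.png');m=env.camera_model('wrist');np.save('w1.npy',m,allow_pickle=True)
E
```

```text
time_s: 1.15
ee_pos: [424.5, -200.6, 258.9]
ee_rot: [180.0, -0.0, 26.7]
force: [-0.2, -0.7, -0.3]
gripper_width: 13.8
gripper_force: 0.0
time_s: 1.65
ee_pos: [441.1, -169.9, 258.8]
ee_rot: [-180.0, 0.0, 14.8]
force: [-0.3, -0.3, -0.3]
gripper_width: 0.5
gripper_force: 0.0
pose [ 441.1 -169.9  258.8] [-1.7999e+02  2.0000e-02  1.4810e+01] t 1.65 slide units [-0.04 -0.01 -0.04] len 2.0 spin units 0.03
```

View pics/w1.png

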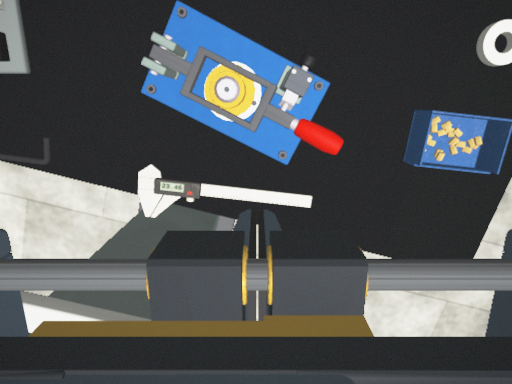

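The wrist view shows the red grip from (296,122) to (343,150), the stub and sleeve at (228,90), and the latch at (295,85). The hub line sits clear of the fingers. I'll take a second view 75 mm to the side.

```bash
cat >> h.py <<'E'
def lever(im):
    "grip minAreaRect center/ends, stub top centre (dark hole in brass)"
    b=max(cv2.findContours(red(im),0,2)[0],key=cv2.contourArea); r=cv2.minAreaRect(b)
    q=cv2.boxPoints(r); e=sorted([(np.linalg.norm(q[i]-q[i-1]),i) for i in range(4)])[:2]
    ends=[(q[i]+q[i-1])/2 for _,i in e]
    h=cv2.cvtColor(im,cv2.COLOR_RGB2HSV); y=((h[...,0]>15)&(h[...,0]<32)&(h[...,1]>120)&(h[...,2]>90)).astype(np.uint8)
    n,l,st,_=cv2.connectedComponentsWithStats(y)
    cs,hi=cv2.findContours(y,cv2.RETR_CCOMP,cv2.CHAIN_APPROX_NONE)
    k=[i for i in range(len(cs)) if hi[0][i][3]>=0 and cv2.contourArea(cs[i])>60]
    holes=[[np.round(v,1) for v in cv2.fitEllipse(cs[i])[:2]] for i in k]
    return r[0],ends,holes
E
python3 -m jog '{"jaw":[0,0,0,0,0],"slide":[[0,0.8,0],[0,0.9,0],[0,0.8,0],[0,0,0],[0,0,0]],"spin":[0,0,0,0,0]}'
python3 - <<'E'
from h import *
a=cv2.imread('pics/w1.png')[:,:,::-1].copy();ma=np.load('w1.npy',allow_pickle=True).item()
im=grab('wrist','w2.png');m=env.camera_model('wrist');np.save('w2.npy',m,allow_pickle=True)
A=lever(a);B=lever(im);print(A,B)
print('grip',tri(ray(ma,*A[0]),ray(m,*B[0])))
E1=sorted(A[1],key=lambda p:p[0]);E2=sorted(B[1],key=lambda p:p[0])
for p,q in zip(E1,E2):print('end',tri(ray(ma,*p),ray(m,*q)))
for p in A[2]:
  for q in B[2]: print('hole',tri(ray(ma,*p[0]),ray(m,*q[0])))
E
```

```text
time_s: 2.2
ee_pos: [459.9, -242.6, 258.6]
ee_rot: [-179.9, 0.0, 14.6]
force: [-0.7, -0.5, -0.0]
gripper_width: 0.3
gripper_force: 0.0
((318.8999938964844, 136.70001220703125), [array([297.1    , 125.80002], dtype=float32), array([340.69998, 147.6    ], dtype=float32)], [[array([226.8,  89.1]), array([26.5, 28. ])]]) ((245.00003051757812, 136.0), [array([223.00003, 125.     ], dtype=float32), array([267.00003, 147.     ], dtype=float32)], [[array([149.1,  88.9]), array([26.4, 28.9])]])
grip (array([ 495.50225918, -220.14253061,   89.85690671]), [np.float64(0.24225930246603544), np.float64(0.24225930246612862)])
end (array([ 500.25876222, -196.12388912,   87.83640509]), [np.float64(0.30258586309188196), np.float64(0.3025858630917509)])
end (array([ 490.72323503, -244.27547696,   91.88598414]), [np.float64(0.1816062057192338), np.float64(0.1816062057192152)])
hole (array([ 516.23963806, -120.39953814,   94.34816469]), [np.float64(0.05006199417700926), np.float64(0.05006199417689892)])
```

```bash
python3 - <<'E'
from h import *
units([495,-223,103])
E
```

```text
pose [ 459.8 -242.1  258.7] [-1.7994e+02  2.0000e-02  1.4690e+01] t 2.25 slide units [ 1.3  -0.31  5.19] len 161.0 spin units None
```

```bash
python3 -m jog '{"jaw":[0,0,0,0,0,0,0,0,0],"slide":[[0.7,-0.15,0.8],[0.6,-0.15,1],[0,0,1],[0,0,1],[0,0,0.9],[0,0,0.5],[0,0,0.2],[0,0,0.2],[0,0,0.2]],"spin":[0,0,0,0,0,0,0,0,0]}'
python3 -m jog '{"jaw":[0,0,0,0,0],"slide":[[0,0,0.2],[0,0,0.2],[0,0,0.2],[0,0,0.1],[0,0,0]],"spin":[0,0,0,0,0]}'
```

```text
time_s: 3.15
ee_pos: [496.0, -223.9, 85.7]
ee_rot: [179.9, -0.0, 14.7]
force: [-1.9, -0.4, 3.3]
gripper_width: 0.6
gripper_force: 1.3
time_s: 3.65
ee_pos: [496.4, -225.2, 64.9]
ee_rot: [179.8, -0.1, 14.7]
force: [-2.7, -3.9, 6.3]
gripper_width: 0.3
gripper_force: 2.9
```

```bash
python3 -m jog '{"jaw":[0,0,0],"slide":[[0,0,0.1],[0,0,0.04],[0,0,0]],"spin":[0,0,0]}'
python3 -m jog '{"jaw":[0,0,0],"slide":[[0,0,0.06],[0,0,0],[0,0,0]],"spin":[0,0,0]}'
```

```text
time_s: 3.95
ee_pos: [496.4, -225.3, 61.0]
ee_rot: [179.8, -0.1, 14.7]
force: [-2.9, -3.6, 6.8]
gripper_width: 0.4
gripper_force: 3.3
time_s: 4.25
ee_pos: [496.4, -225.3, 59.3]
ee_rot: [179.8, -0.1, 14.7]
force: [-3.2, -3.8, 7.2]
gripper_width: 0.5
gripper_force: 3.4
```

```bash
python3 -m jog '{"jaw":[0,0,0],"slide":[[0,0,0.05],[0,0,0.05],[0,0,0]],"spin":[0,0,0]}'
```

```text
time_s: 4.55
ee_pos: [496.5, -225.4, 58.1]
ee_rot: [179.8, -0.1, 14.7]
force: [-5.5, -3.0, 19.2]
gripper_width: 0.4
gripper_force: 9.1
```

```bash
python3 -m jog '{"jaw":[0,0,0,0,0,0,0],"slide":[[0,0,-0.2],[0,0,-0.3],[0,0,-0.8],[0,0,-1],[0,0,-1],[0,0,-1],[0,0,-1]],"spin":[0,0,0,0,0,0,0]}' | sed -n 1,4p
python3 - <<'E'
from h import *
units([425,20,290])
E
```

```text
time_s: 5.25
ee_pos: [495.9, -223.3, 215.3]
ee_rot: [-180.0, -0.1, 14.7]
force: [0.3, -0.9, -0.7]
pose [ 495.9 -223.3  215.3] [-1.7997e+02 -6.0000e-02  1.4690e+01] t 5.25 slide units [-0.23 -8.45 -2.48] len 264.0 spin units None
```

```bash
python3 -m jog '{"jaw":[40,91,91,91,91,91,91,91,91,91],"slide":[[0,-0.7,-0.4],[0,-1,-0.4],[0,-1,-0.4],[0,-1,-0.4],[0,-1,-0.4],[0,-1,-0.3],[-0.2,-1,0],[0,-1,0],[0,-0.6,0],[0,0,0]],"spin":[0,0,0,0,0,0,0,0,0,0]}' | sed -n 1,4p
python3 - <<'E'
from h import *
units([425,20,290])
im=grab('wrist','w3.png');m=env.camera_model('wrist');np.save('w3.npy',m,allow_pickle=True)
E
```

```text
time_s: 6.25
ee_pos: [426.2, 17.5, 283.2]
ee_rot: [-179.9, -0.1, 14.9]
force: [0.2, -0.2, -0.2]
pose [426.2  17.5 283.2] [-1.7993e+02 -5.0000e-02  1.4870e+01] t 6.25 slide units [-0.02 -0.09 -0.23] len 7.0 spin units None
```

View pics/w3.png

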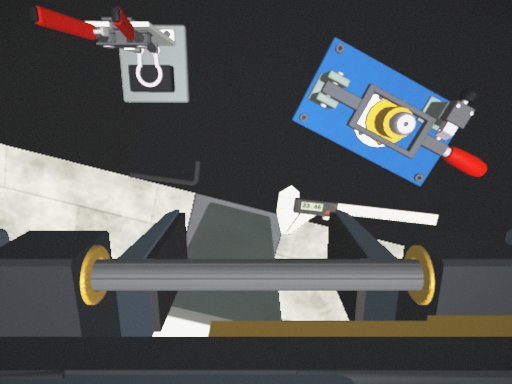

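The wrist view shows the compressor with the lever lying under the latch bolt at (455,125), with the stub at (405,123) standing higher above the brass sleeve. It also shows the stand at (150,60), its edges parallel to the image, with the ring at (149,72) and the handles at (65,23) and (122,22). Next is a closer view of the pliers.

```bash
python3 -m jog '{"jaw":[91,91,91,91,91,91],"slide":[[0,-0.8,-0.2],[0,-1,0],[0,-1,0],[0,-1,0],[0,-0.7,0],[0,0,0]],"spin":[0,0,0,0,0,0]}' | sed -n 1,4p
python3 - <<'E'
from h import *
im=grab('wrist','w4.png');m=env.camera_model('wrist');np.save('w4.npy',m,allow_pickle=True)
ma=np.load('w3.npy',allow_pickle=True).item();a=cv2.imread('pics/w3.png')[:,:,::-1].copy()
print(blobs(red(a)),'\n',blobs(red(im)))
g=[b for b in blobs(red(a)) if b[0][0]>300][0][0]
for z in(50,66,90):print('grip at',z,plane(ma,*g,z))
units([520,175,153])
E
```

```text
time_s: 6.9
ee_pos: [392.7, 147.2, 288.9]
ee_rot: [-180.0, -0.0, 14.8]
force: [0.4, 1.1, 0.1]
[([64.0, 23.2], [35, 5, 61, 35, 1030]), ([124.8, 25.7], [114, 7, 20, 33, 284]), ([466.3, 162.3], [443, 146, 45, 31, 752])] 
 [([233.3, 26.6], [219, 9, 27, 33, 406]), ([288.6, 26.8], [276, 10, 28, 32, 419])]
grip at 50 [ 494.54009816 -230.05429837   50.        ]
grip at 66 [ 494.60300826 -219.53472096   66.        ]
grip at 90 [ 494.69737341 -203.75535483   90.        ]
pose [393.  146.  288.8] [179.97  -0.    14.77] t 6.95 slide units [4.34 0.14 4.53] len 188.0 spin units None
```

View pics/w4.png

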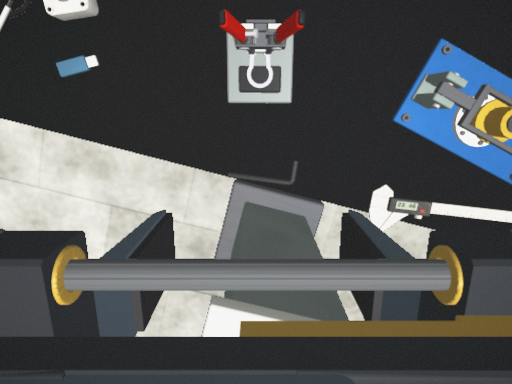

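The pliers are centred in the image, with handle tops at (225,12) and (300,12) and the ring at (260,75). The stand's base edges are parallel to the image axes. The latched grip ray meets the known grip position at z of about 62, so the lever is latched. I'll move closer for the second view.

```bash
python3 -m jog '{"jaw":[91,91,91,91,91],"slide":[[0.7,0.1,0],[0.9,0,0],[0.7,0,0],[0,0,0],[0,0,0]],"spin":[0,0,0,0,0]}' | sed -n 1,4p
python3 - <<'E'
from h import *
im=grab('wrist','w5.png');m=env.camera_model('wrist');np.save('w5.npy',m,allow_pickle=True)
ma=np.load('w4.npy',allow_pickle=True).item();a=cv2.imread('pics/w4.png')[:,:,::-1].copy()
def meas(im):
    o=[]
    for b in sorted(blobs(red(im),150)):
        x,y,w,h,_=b[1]; k=(red(im)[y:y+h,x:x+w]); ys,xs=np.nonzero(k)
        o.append((b[0],(x,y,w,h),))
    h=cv2.cvtColor(im,cv2.COLOR_RGB2HSV)
    l=((h[...,1]<40)&(h[...,2]>215)).astype(np.uint8); return o,[b for b in blobs(l,60) if b[0][1]<230 and 150<b[0][0]<350]
for q,i in((ma,a),(m,im)): print(meas(i))
A=meas(a)[0];B=meas(im)[0]
for p,q in zip(A,B):
    print('centroid',tri(ray(ma,*p[0]),ray(m,*q[0])))
cv2.imwrite('pics/w5c.png',cv2.resize(im[20:220,160:360,::-1],(600,600),interpolation=2))
units([520,175,153])
E
```

```text
time_s: 7.45
ee_pos: [460.2, 159.3, 288.4]
ee_rot: [180.0, 0.1, 14.6]
force: [-0.3, -0.1, -0.5]
([([233.3, 26.6], (219, 9, 27, 33)), ([288.6, 26.8], (276, 10, 28, 32))], [([259.4, 71.2], [247, 54, 26, 34, 305]), ([328.7, 228.9], [317, 202, 24, 56, 701])])
([([227.9, 111.6], (215, 104, 25, 18)), ([279.5, 111.7], (269, 105, 24, 17))], [([254.9, 96.1], [225, 89, 60, 15, 565]), ([254.4, 130.7], [243, 118, 24, 25, 214]), ([280.4, 140.8], [276, 127, 9, 26, 99])])
centroid (array([516.38579398, 199.40728576, 159.55039003]), [np.float64(0.9021557271829813), np.float64(0.9021557271829906)])
centroid (array([527.62842571, 155.74206862, 159.90960407]), [np.float64(1.090354977797919), np.float64(1.0903549777978667)])
pose [459.7 159.5 288.7] [1.7998e+02 8.0000e-02 1.4610e+01] t 7.5 slide units [2.08 0.   4.52] len 149.0 spin units None
```

View pics/w5c.png

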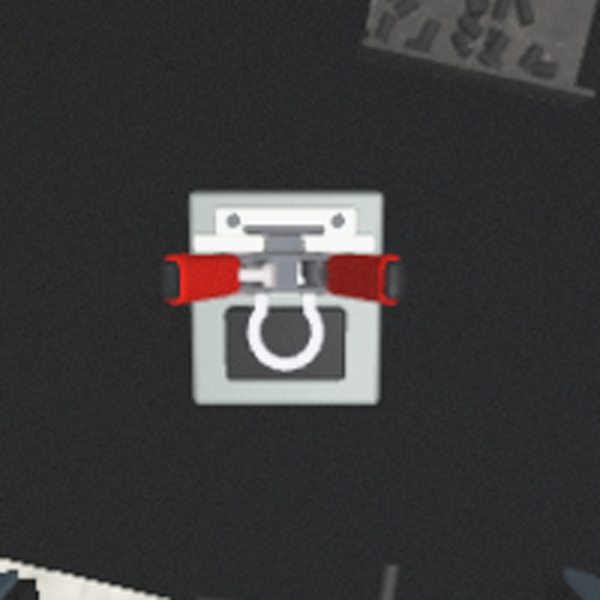

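```bash
python3 -m jog '{"jaw":[91,91,91,91,91,91,91],"slide":[[0.7,-0.06,0.2],[0.8,0,0.5],[0.66,0,0.5],[0,0,0.8],[0,0,0.5],[0,0,0],[0,0,0]],"spin":[0,0,0,0,0,0,0]}'
python3 - <<'E'
from h import *
units([522,177.6,153],14.4)
im=grab('wrist','w6.png')
print(blobs(red(im)))
E
```

```text
time_s: 8.2
ee_pos: [522.0, 178.5, 214.7]
ee_rot: [180.0, -0.0, 14.7]
force: [0.2, -0.6, -0.4]
gripper_width: 90.6
gripper_force: 0.0
pose [522.  178.5 214.7] [ 1.7999e+02 -3.0000e-02  1.4680e+01] t 8.2 slide units [-0.01  0.03  2.06] len 62.0 spin units 0.03
[([224.6, 208.8], [207, 190, 34, 42, 588]), ([290.3, 209.1], [275, 190, 34, 42, 577])]
```

```bash
python3 -m jog '{"jaw":[91,91,91,91,91],"slide":[[0,0,0.6],[0,0,0.7],[0,0,0.5],[0,0,0.26],[0,0,0]],"spin":[0,0,0,0,0]}'
python3 -m jog '{"jaw":[66,60,54,48,42,36,30,24,20,20],"slide":[[0,0,0],[0,0,0],[0,0,0],[0,0,0],[0,0,0],[0,0,0],[0,0,0],[0,0,0],[0,0,0],[0,0,0]],"spin":[0,0,0,0,0,0,0,0,0,0]}' 50
```

```text
time_s: 8.75
ee_pos: [522.2, 178.7, 152.2]
ee_rot: [180.0, 0.0, 14.7]
force: [0.4, 0.1, -0.9]
gripper_width: 90.8
gripper_force: 0.0
time_s: 9.75
ee_pos: [523.4, 179.0, 153.9]
ee_rot: [180.0, -0.2, 14.7]
force: [-0.5, -0.1, 8.1]
gripper_width: 24.9
gripper_force: 50.0
```

```bash
python3 -m jog '{"jaw":[20,20,20,20,20,20,20,20,20,20],"slide":[[0,0,0],[0,0,-0.1],[0,0,-0.2],[0,0,-0.3],[0,0,-0.4],[0,0,-0.4],[0,0,-0.4],[0,0,-0.5],[0,0,-0.5],[0,0,0]],"spin":[0,0,0,0,0,0,0,0,0,0]}'
python3 - <<'E'
from h import *
im=grab('wrist','w7.png');np.save('w7.npy',env.camera_model('wrist'),allow_pickle=True);b=grab('side','s7.png')
print(blobs(red(im)))
m=env.camera_model('side');p,R,s=pose();u,v=map(int,proj(m,p-[0,0,60]))
print(u,v)
cv2.imwrite('pics/v7.png',np.hstack([cv2.resize(im[100:380,116:396,::-1],(400,400),interpolation=2),cv2.resize(b[v-45:v+45,u-45:u+45,::-1],(400,400),interpolation=2)]))
E
```

```text
time_s: 10.75
ee_pos: [522.9, 179.1, 238.9]
ee_rot: [-180.0, -0.2, 14.7]
force: [-0.7, 0.3, -2.3]
gripper_width: 24.8
gripper_force: 49.9
[([239.3, 239.0], [230, 216, 17, 43, 563]), ([274.6, 239.1], [268, 216, 17, 43, 553])]
248 188
```

View pics/v7.png

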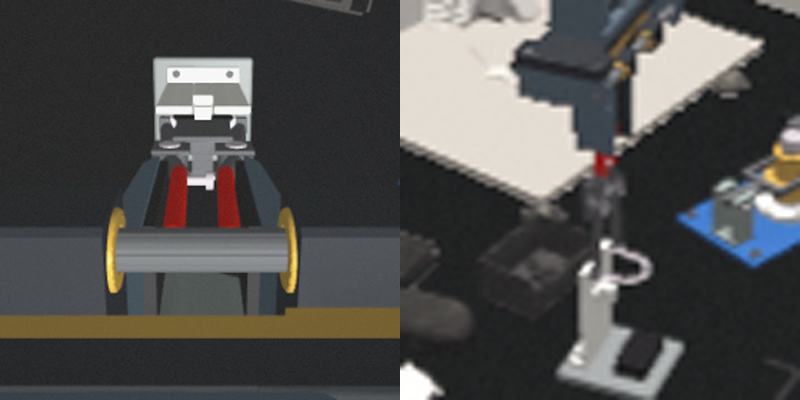

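The pliers and ring came out of the stand together. The handles are parallel and centred between the fingers, the slot is empty, and the side view shows the ring level on the tips at about (628,268). I'll refine the pliers' x position from the stand plate, ring and handles in w5, and re-measure the stub.

```bash
python3 - <<'E'
from h import *
m=np.load('w5.npy',allow_pickle=True).item();im=cv2.imread('pics/w5.png')[:,:,::-1].copy()
ma=np.load('w4.npy',allow_pickle=True).item();a=cv2.imread('pics/w4.png')[:,:,::-1].copy()
T=np.radians(14.6);X=np.array([np.cos(T),np.sin(T)]);Y=np.array([-X[1],X[0]])
f=lambda p:(np.round([(p[:2]-[523.4,179.0])@X,(p[:2]-[523.4,179.0])@Y],1),p.round(1))
g=cv2.cvtColor(im,cv2.COLOR_RGB2GRAY)
# profiles: plate top row through col 230 & 280 ; base rows
for c in(229,232,277,280): print(c,g[84:160,c].tolist())
for mm,i in((ma,a),(m,im)):
    gg=cv2.cvtColor(i,cv2.COLOR_RGB2GRAY)
    # ring hole: dark block area enclosed by white ring
    h=cv2.cvtColor(i,cv2.COLOR_RGB2HSV);l=((gg>190)&(h[...,1]<40)).astype(np.uint8);l[:, :225]=0;l[:,290:]=0;l[160:]=0
    cs,_=cv2.findContours(l,0,2)
    for c in cs:
        if cv2.contourArea(c)>60 or len(c)>30:
            x,y,w,hh=cv2.boundingRect(c);print('white',x,y,w,hh,[f(plane(mm,x+w/2-.5,y+hh-.5,27.5))])
# stub from w1,w2
print('hub plane97',[plane(np.load(n,allow_pickle=True).item(),*p,97).round(1) for n,p in(('w1.npy',(226.8,89.1)),('w2.npy',(149.1,88.9)))])
E
```

```text
229 [133, 180, 199, 199, 199, 198, 199, 199, 200, 199, 199, 199, 197, 187, 218, 246, 247, 247, 247, 234, 170, 72, 78, 84, 80, 84, 85, 78, 82, 79, 83, 83, 84, 82, 82, 122, 175, 202, 199, 200, 200, 200, 199, 202, 199, 199, 199, 200, 201, 199, 201, 200, 200, 197, 202, 202, 200, 201, 199, 200, 201, 200, 199, 200, 201, 199, 201, 200, 199, 186, 143, 43, 45, 40, 43, 41]
232 [135, 181, 199, 199, 189, 207, 242, 245, 244, 244, 244, 244, 243, 237, 235, 247, 247, 247, 247, 231, 140, 70, 75, 77, 81, 80, 81, 83, 81, 80, 84, 83, 81, 80, 90, 151, 199, 201, 200, 200, 200, 199, 199, 201, 199, 201, 201, 200, 200, 200, 200, 201, 199, 201, 200, 200, 199, 200, 200, 199, 201, 201, 202, 201, 200, 201, 200, 200, 200, 186, 143, 46, 42, 43, 43, 41]
277 [131, 187, 211, 211, 198, 224, 247, 247, 247, 247, 247, 247, 247, 247, 242, 246, 247, 247, 247, 234, 142, 59, 64, 60, 63, 63, 57, 60, 58, 60, 62, 58, 61, 61, 69, 150, 212, 213, 212, 211, 213, 213, 213, 213, 212, 212, 212, 212, 211, 212, 213, 213, 211, 213, 212, 212, 214, 213, 213, 214, 214, 213, 213, 213, 212, 213, 214, 214, 211, 198, 146, 47, 41, 44, 45, 42]
280 [133, 186, 210, 211, 211, 210, 212, 212, 211, 212, 214, 212, 212, 199, 221, 246, 247, 247, 247, 238, 181, 61, 59, 59, 58, 63, 58, 61, 60, 60, 60, 62, 58, 60, 62, 113, 180, 213, 214, 213, 213, 213, 214, 212, 213, 214, 213, 213, 214, 213, 214, 214, 212, 213, 213, 214, 214, 214, 213, 213, 215, 213, 213, 214, 215, 213, 213, 214, 211, 199, 144, 48, 42, 40, 44, 46]
white 229 38 61 64 [(array([-60.2,  -1.6]), array([465.6, 162.3,  27.5]))]
white 225 118 61 36 [(array([-57.6,  -0.5]), array([467.8, 164. ,  27.5]))]
white 225 86 62 18 [(array([ 5. , -1.2]), array([528.6, 179.1,  27.5]))]
hub plane97 [array([ 516.1, -120.7,   97. ]), array([ 516.4, -121.2,   97. ])]
```

```bash
python3 - <<'E'
from h import *
m=np.load('w5.npy',allow_pickle=True).item();im=cv2.imread('pics/w5.png')[:,:,::-1].astype(float)
T=np.radians(14.6);X=np.array([np.cos(T),np.sin(T)]);Y=np.array([-X[1],X[0]])
f=lambda p:np.round([(p[:2]-[523.4,179.0])@X,(p[:2]-[523.4,179.0])@Y],1)
R=im[...,0]-im[...,1]
for c in(216,217,218,219,220,288,289,290,291,292):
    r=R[98:130,c];mx=np.median(np.sort(r)[-8:]);k=np.nonzero(r>mx/2)[0]
    if len(k)<8: print(c,r.round());continue
    e=lambda i,j:i+(r[i]-mx/2)/(r[i]-r[j])*(j-i)
    t=98+e(k[0],k[0]-1);b=98+e(k[-1],k[-1]+1)
    print(c,round(t,1),round(b,1),'->',f(plane(m,c,t,190)),f(plane(m,c,b,190)))
# stub top in tool coordinates for w1
E
```

```text
216 [ -3.   2.  -2.  -3.  -2.  -4.  20. 116. 144.   1.  -3.  -2.   1.  -2.
   0.  -1.   0.   1.  -1.  -1.   1.  45.  87.  46.  -2.   1.  -1.  -3.
   0.   2.   2.  -5.]
217 [  1.   2.  -1.  -2.   0.  -1.  45. 141. 159.   0.  -1.  -1.   1.  -2.
   0.  -2.   0.   1.  -2.   0.  -1.  53. 112. 101.   1.  -1.   4.   3.
   0.  -1.  -1.   0.]
218 [ -2.  -1.   0.  -1.  -4.   0.  48. 144. 165.  29.  -1.   1.  -2.   0.
   1.   0.  -2.  -1.  -1.   2.   0.  56. 131. 128.   1.  -2.   1.   0.
  -2.  -2.  -1.   0.]
219 [ -1.   3.  -2.  -1.  -2.  -1.  42. 135. 184. 162.  82.  33.  -2.   1.
   2.   0.  -2.   1.  -1.   1.  19. 127. 177.  97.   1.   1.   0.   0.
   1.  -1.   1.  -2.]
220 104.4 120.7 -> [ 4.7 25.9] [-7.8 26.3]
288 104.3 121.4 -> [  4.7 -27. ] [ -8.3 -27.3]
289 [  3.  -1.   1.  -1.  -1.  -1.  45. 136. 156.  36.   1.   1.   0.   0.
   2.  -1.   0.  -2.   1.   0.   0.  63. 137. 123.  -3.  -1.  -1.   2.
  -1.   0.  -2.  -1.]
290 [ -1.   0.   0.   1.   0.  -2.  46. 146. 161.   2.  -2.  -2.  -1.   2.
  -1.  -1.  -1.  -2.  -1.   0.   0.  50. 134. 134.   3.  -1.   0.  -2.
  -1.  -1.  -1.  -3.]
291 [  2.   3.  -2.  -1.  -2.  -1.  27. 132. 162.  -1.   0.   0.   0.  -1.
   0.  -1.   1.   0.  -2.   1.   2.  53. 109.  82.  -1.  -2.  -1.  -3.
   1.   4.  -3.  -2.]
292 [  2.  -1.   0.  -1.  -3.  -1.   4.  85. 121.  -1.  -1.  -1.  -1.   0.
   0.   1.  -1.   1.   1.   2.   0.  33.  60.  18.   3.   1.  -1.  -1.
  -1.   1.  -1.  -2.]
```

```bash
python3 -m jog '{"jaw":[20,20,20,20,20,20,20,20,20,20],"slide":[[0,0,-0.6],[-0.2,0.4,-0.5],[-0.5,0.9,0],[-0.6,1,0],[-0.6,1,0],[-0.6,1,0],[-0.6,1,0],[-0.6,1,0],[-0.6,1,0],[-0.5,1,0]],"spin":[0,0,0,0,0,0,0,0,0,0]}' | sed -n 1,2p
python3 -m jog '{"jaw":[20,20,20,20,20],"slide":[[-0.4,0.8,0],[-0.1,0.4,0],[0,0.1,0],[0,0,0],[0,0,0]],"spin":[0,0,0,0,0]}'
python3 - <<'E'
from h import *
p,R,s=pose()
im=grab('wrist','w8.png');m=env.camera_model('wrist');np.save('w8.npy',m,allow_pickle=True)
L=lever(im)[2];print(L)
for q in L:
    h=plane(m,*q[0],97);print('hub',h.round(1),'tool',(R.T@(h-p)).round(1))
units([537.2,-115.2,250],14.7)
cv2.imwrite('pics/w8c.png',cv2.resize(im[0:220,110:410,::-1],(750,550),interpolation=2))
E
```

```text
time_s: 11.85
ee_pos: [444.4, -99.5, 268.3]
time_s: 12.35
ee_pos: [441.7, -139.1, 268.9]
ee_rot: [-179.9, 0.0, 14.7]
force: [0.4, -0.1, -2.5]
gripper_width: 24.9
gripper_force: 49.9
[[array([257.7,  98.2]), array([25.7, 26.4])]]
hub [ 516.3 -120.    97. ] tool [ 77.1   0.8 171.8]
pose [ 441.7 -139.   268.9] [-1.7996e+02  2.0000e-02  1.4770e+01] t 12.4 slide units [3.28 0.04 0.63] len 100.0 spin units 0.01
```

View pics/w8c.png

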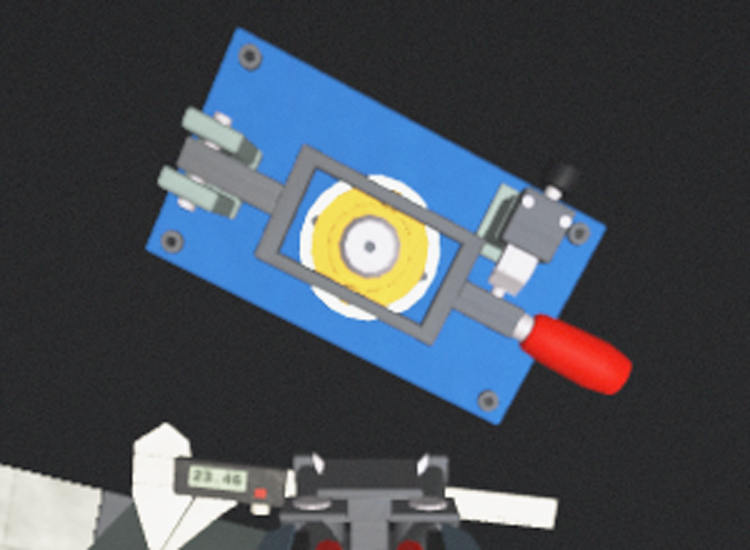

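The bolt at (515,270) sits over the lever arm, so it is latched. The stub is at (370,246), in line with the pliers in tool y. I'm moving over the stub.

```bash
python3 -m jog '{"jaw":[20,20,20,20,20,20,20,20],"slide":[[0.5,0.01,0],[0.9,0,0],[0.9,0,0],[0.7,0,0],[0.29,0,0.5],[0,0,0.5],[0,0,0.25],[0,0,0]],"spin":[0,0,0,0,0,0,0,0]}'
python3 - <<'E'
from h import *
p,R,s=pose();ring=p+R@[-21.7,0,126.4];print(ring, [proj(env.camera_model(n),ring) for n in('side','top')])
for n in('side','top'):
    im=grab(n,n+'8.png');u,v=map(int,proj(env.camera_model(n),ring));cv2.imwrite(f'pics/{n}8c.png',cv2.resize(im[v-25:v+25,u-25:u+25,::-1],(500,500),interpolation=cv2.INTER_CUBIC))
w=grab('wrist','w9.png')
cv2.imwrite('pics/all8.png',np.hstack([cv2.resize(cv2.imread('pics/side8c.png'),(400,400)),cv2.resize(w[60:260,156:356,::-1],(400,400),interpolation=2)]))
E
```

```text
time_s: 13.2
ee_pos: [537.1, -114.4, 230.3]
ee_rot: [-179.9, 0.1, 14.7]
force: [-0.3, -0.1, -2.1]
gripper_width: 25.1
gripper_force: 49.9
[ 515.74110526 -119.8730904   103.96177619] [(np.float64(291.3088094874237), np.float64(171.53159429299376)), (np.float64(318.6382616000502), np.float64(185.1970178962148))]
```

View pics/all8.png

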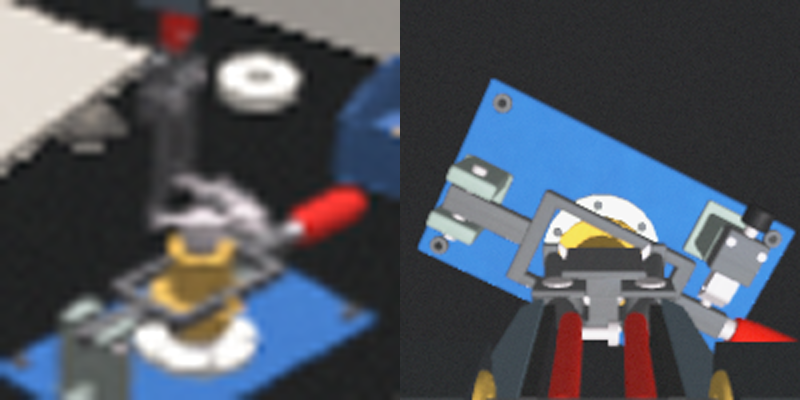

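The side view shows the ring hovering level just over the stub. The wrist view shows the plier tips either side of the sleeve at about (575,255) and (645,255). I'll lower gently, watching the force.

```bash
python3 -m jog '{"jaw":[20,20,20,20,20,20],"slide":[[0.02,0,0.1],[0,0,0.1],[0,0,0.05],[0,0,0.05],[0,0,0.05],[0,0,0]],"spin":[0,0,0,0,0,0]}'
python3 -m jog '{"jaw":[20,20,20,20],"slide":[[0,0,0.04],[0,0,0.04],[0,0,0.03],[0,0,0]],"spin":[0,0,0,0]}'
```

```text
time_s: 13.95
ee_pos: [537.6, -115.2, 220.9]
ee_rot: [-180.0, 0.0, 14.7]
force: [-0.2, -0.1, -2.6]
gripper_width: 25.2
gripper_force: 49.9
time_s: 14.35
ee_pos: [537.6, -115.2, 217.7]
ee_rot: [-180.0, 0.0, 14.7]
force: [0.1, 0.3, -2.4]
gripper_width: 24.8
gripper_force: 49.9
```

```bash
python3 -m jog '{"jaw":[20,20,20,20],"slide":[[0,0,0.05],[0,0,0.05],[0,0,0.04],[0,0,0]],"spin":[0,0,0,0]}'
python3 -m jog '{"jaw":[20,20,20,20],"slide":[[0,0,0.05],[0,0,0.05],[0,0,0.04],[0,0,0]],"spin":[0,0,0,0]}'
```

```text
time_s: 14.75
ee_pos: [537.6, -115.1, 213.4]
ee_rot: [-180.0, 0.0, 14.7]
force: [-0.4, 0.3, -2.7]
gripper_width: 24.6
gripper_force: 49.9
time_s: 15.15
ee_pos: [537.6, -115.1, 209.2]
ee_rot: [-180.0, 0.0, 14.7]
force: [-0.1, 0.1, -1.8]
gripper_width: 25.3
gripper_force: 49.9
```

```bash
python3 -m jog '{"jaw":[20,20,20],"slide":[[0,0,0.03],[0,0,0.03],[0,0,0]],"spin":[0,0,0]}'
python3 - <<'E'
from h import *
w=grab('wrist','w10.png');s=grab('side','s10.png')
cv2.imwrite('pics/all10.png',np.hstack([cv2.resize(s[140:200,260:320,::-1],(400,400),interpolation=cv2.INTER_CUBIC),cv2.resize(w[100:240,186:326,::-1],(400,400),interpolation=2)]))
units([537.6,-115,207.4])
E
```

```text
time_s: 15.45
ee_pos: [537.6, -115.2, 207.5]
ee_rot: [-180.0, 0.0, 14.7]
force: [0.5, -0.2, -2.3]
gripper_width: 25.1
gripper_force: 49.9
pose [ 537.7 -115.2  207.6] [180.     0.    14.69] t 15.55 slide units [-0.   -0.01  0.01] len 0.0 spin units None
```

View pics/all10.png

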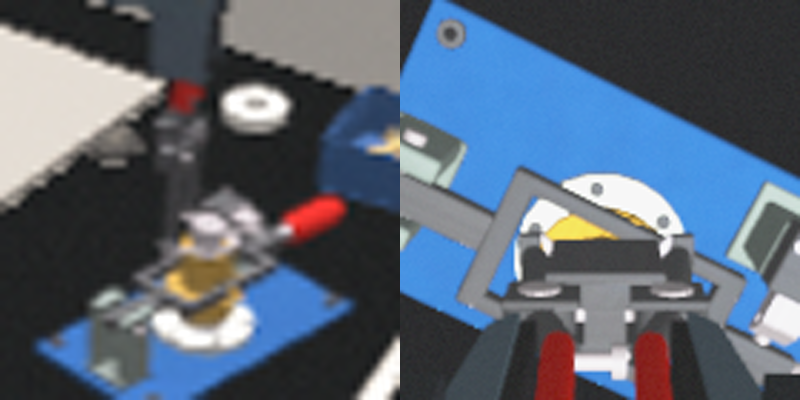

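The side view shows the stub standing through the ring, with the ring just above the sleeve. There is no contact force. The rise from the stand is 53.6 mm against 53.5 mm required. I'm handing in.

```bash
python3 -c "
from workcell import env
print(env.job_done())"
```

```text
the job is handed in; nothing more can be done
None
```

I handed in the job at about 15.6 s: the lever is latched with the hand off it, and the squeezed pliers hold the spread ring around the groove just above the sleeve. I met no contact force lowering the ring; its height at the groove rests on arm readings and the side camera view.

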